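# Recharge the bench plate filter

### The arm

A 6-joint arm with a two-finger parallel gripper is mounted at the origin on the work surface. World frame = base frame: x ahead of the robot, y to its left, z up, the work surface at z = 0. Lengths are in m, angles in degrees, forces in N, time in s.
With the tool pointing down it reaches from about 0.275 to 0.975 m from the base axis. Payload 8.4 kg.
Tool frame: the origin (TCP) lies midway between the tips of the shut fingers; the grasp point (between the pads) lies 19 mm behind it; z points along the fingers, y is the line along which they close (so a half turn about z gives the same grasp; the last joint's range is limited). The gripper opens to 92 mm and grips with 3 to 60 N. Pads are 20 mm wide; open, the fingers measure 128 mm over their backs; the gripper's body (75 mm by 189 mm) begins 69 mm behind the grasp point.
Start: joints at [-64.194, 20.225, 93.587, -0, 66.188, -0.138], TCP at [0.273, -0.562, 0.215] pointing down, gripper open.
Joint ranges: [-150.9, 150.9], [-52.94, 120.26], [3.33, 152.33], [-74.26, 254.26], [0, 154.13], [-172.89, 172.89]. Speed limits (degrees/s): [127.2, 127.2, 159.86, 180, 180, 180].

### API

Orientations are given as [roll, pitch, yaw] about the fixed x, y, z axes, in that order (R = Rz(yaw) Ry(pitch) Rx(roll)).
In Python, from station import manip, imaging gives the robot as it stands.
- The arm moves only by the tool move_arm, never from a script. Its argument "rows" is a list of rows, each a list of 3 entries, a list of its own where there are three numbers: the shift along the tool's x, y, z in cm, then the turn, a rotation vector about the tool's x, y, z in rad, then the closure, from 0 (fully open) to 1 (shut). A call has 1 to 20 rows; each row is the pose to reach, as a shift and turn from the pose commanded when the call began, along the tool's axes at that moment; what a row does not reach only later rows make up. A row lasts 1/12 s, in which the tool goes at most 41.7 mm and 7.16 degrees, less where a joint would pass 70% of its speed; a pose out of reach is approached as far as the arm can. A call with a gripper value outside its range is refused whole. The fingers move at their own pace and stop on an object; the grip force is fixed at half the most. Time passes only in rows, so rows that repeat a pose let the fingers close. It gives the time, the measured TCP pose, the force, the opening and the grip force at its end, in the units of the state.
- manip.get_state(): the state, without advancing time (a new reading comes with each control period).
- imaging.grab_frame(name): name is "scene" or "top"; returns (picture, depth): 400x640x3 uint8, blue, green, red; 400x640 float32, m along the optical axis (not along the pixel's ray), 0 where there is no reading.
- imaging.get_calibration(name): a dict with "fx", "fy", "cx", "cy" (pixels), "extrinsics" (4x4, takes a point from camera to world coordinates). Camera axes: x right, y down, z forward; pixel columns grow to the right and rows downward; lengths in m; the calibration is good to about 2 mm. A picture is of the moment at which its call begins. get_calibration takes no time and is no camera call.
- manip.finish_job(): hands the job in; it is judged then, once.
The state is a dict: "time_s": time; "joints": joint angles; "qvel": joint speeds; "tau": joint torques, N m; "position": TCP position; "ee_rot": TCP orientation; "ft_force": force on the tool from outside, world axes, zero at the start; "ft_torque": the same for the moment, N m; "gripper_width": opening from 0.0 (shut) to 1.0 (fully open); "finger_force": force on a finger pad.
Only numpy, scipy, OpenCV 4.12 (cv2) and the standard library are available. Lean on these libraries where they do the work, as an engineer would, in place of code of your own. Each camera call takes 0.05 s, during which the arm holds its last target. There are 200 camera calls.

### The job

Recharge the spirit filter: lift the spent brown plate off the twin pins and lay it flat in the steel drip tray, then hang every white filter plate that is on the bench over the two pins, one on top of another, and close the stack with the blue cover plate, all lying flat. Also slide the amber strainer cartridge into its bay, fully home, so that the orange catch clicks shut behind it; let go of everything and do not disturb the glass, the bung or the sample bottle.

Things in the scene. Friction and masses are not known exactly. Their poses are not given: they have to be found in the camera images.
- stand: Filter stand, fixed. Origin on the bench under its centre. Dark foot 150 (its x) x 90 (y) x 8 mm; green seat block 108 x 44, top 40 above the bench. Two upright steel pins, 12 mm diameter, stand on the seat at x = -40 and x = +40 (y = 0); they rise 70 above the seat, straight for 58 mm, then tapering over the last 12 mm to a tip of 4 mm diameter.
- stand_seat (a point): Centre of the seat's top, midway between the pins, axes of the stand: the underside centre of the lowest plate comes here, its x along the stand's x (either way round).
- fresh0: White filter plate with a pale paper centre, one of three; 1 to 3 are present (None: absent, nothing to do). 110 long (its x) x 50 wide (its y) x 14 thick (z); origin at the centre of its underside; two 15 mm through holes on its long centre line, at 40 either side of the origin along its x; the same turned half round about z. About 0.1 to 0.3 kg. Grip it across its 50 mm width.
- fresh1: White filter plate with a pale paper centre, one of three; 1 to 3 are present (None: absent, nothing to do). 110 long (its x) x 50 wide (its y) x 14 thick (z); origin at the centre of its underside; two 15 mm through holes on its long centre line, at 40 either side of the origin along its x; the same turned half round about z. About 0.1 to 0.3 kg. Grip it across its 50 mm width.
- fresh2: White filter plate with a pale paper centre, one of three; 1 to 3 are present (None: absent, nothing to do). 110 long (its x) x 50 wide (its y) x 14 thick (z); origin at the centre of its underside; two 15 mm through holes on its long centre line, at 40 either side of the origin along its x; the same turned half round about z. About 0.1 to 0.3 kg. Grip it across its 50 mm width.
- cover: Blue cover plate with a brass boss (24 mm diameter, 10 mm high) in the middle of its top. 110 long (its x) x 50 wide (its y) x 14 thick (z); origin at the centre of its underside; two 15 mm through holes on its long centre line, at 40 either side of the origin along its x; the same turned half round about z. About 0.1 to 0.3 kg. Grip it across its 50 mm width. It goes on top of the last white plate, boss up as it lies.
- spent: Spent brown filter plate, at the start seated on the stand's pins. 110 long (its x) x 50 wide (its y) x 14 thick (z); origin at the centre of its underside; two 15 mm through holes on its long centre line, at 40 either side of the origin along its x; the same turned half round about z. About 0.1 to 0.3 kg. Grip it across its 50 mm width.
- tray: Open steel drip tray, fixed: 170 (its x) x 130 (y) mm outside, walls 4 mm thick, rim 16 mm above the bench, inner floor 4 mm above it. Origin on the bench under its centre. The spent plate fits in it lengthwise with room for fingers at its sides.
- cartridge: Strainer cartridge: flat amber block 80 (its x) x 50 (y) x 20 high with a black handle rib on top, 44 along x, 12 thick in y, from 20 to 50 mm above the underside. Origin at the centre of its underside; the same turned half round. Grip the rib across its 12 mm thickness.
- cartridge_grip (a point): Point in the handle rib, 42 mm above the cartridge's underside, on its centre.
- bay: Fixed green and aluminium strainer bay, origin on the bench under the home place; the cartridge slides in along its +x. Floor 6 mm above the bench, from x = -125. Over x = -30 to +44 it has walls 53 mm apart and side roof lips 22.5 to 27.5 above the floor with a slot 31 wide between them for the rib, so the cartridge cannot be dropped in; keep fingers 28 or more above the floor.
- bay_home (a point): On the bay floor, axes of the bay: where the cartridge's underside centre lies when fully home against the end stop (its x along the bay's x, either way round). 2 mm of play is left behind it once caught.
- bay_mouth (a point): Middle of the bay's mouth on the bay floor, 110 mm before home (x = -110). Flared guides start here 77 mm apart and narrow to 53 mm at x = -73.
- catch (a joint): Orange spring catch, m: 0 sprung out (shut), up to 0.010 pushed aside; springs back by itself. Its slanted nose stands into the path from the bay's +y side, about x = -67 to -42; the cartridge's front edge pushes it aside (5 to 12 N along the slide). With the cartridge home, 0 means it has clicked behind it.
- glass: Bystander: tasting glass, 105 tall, 60 wide; origin under its foot.
- bung: Bystander: wooden barrel bung, 54 wide, 38 tall; origin under it.
- sample: Bystander: amber sample bottle, 52 wide, 130 tall; origin under it.
Mind the look-alikes: they are no part of the job. What is shaped like the stand but pink is not meant. Leave any green look-alike of the fresh1 alone.

How it is judged:
By the outcome, as a careful person would: the job done as asked, in the order asked, and still so for the second after the job is handed in, with the robot touching nothing.
Of fresh0, fresh1, fresh2 only 1 to 3 are there at a start; the rules pass over those that are not, and their reading is None.
At some moment in a run one of fresh0, fresh1, fresh2, cover, cartridge may be knocked a few centimetres aside while the robot is not near it.
Once in a run the grip may slacken for a moment while it holds something.
It also fails if it takes over 210 s, if anything falls off the work surface, if the arm or the gripper's body presses on something with over 40 N, if the wrist force passes 120 N, or if a joint passes its speed limit or range.

## Working session

There is one attempt and no reset: what is moved stays moved. The work goes in short steps, Python scripts to look and compute and a tool call to move; the robot and the scene stay as the last step left them, time stands still between calls to the robot, and variables do not carry over. Pictures are saved under pics/ and viewed, at most 14 in all, crops included, and the job is handed in when it is done.

Besides the shell and the picture viewer there is one more tool, called after "Emit:" as name(argument=value, ...) on one line, values as JSON. move_arm: Moves the arm, as the interface text tells. Its arguments: {"type":"object","properties":{"rows":{"type":"array","items":{"type":"array"}}},"required":["rows"]}

```bash
ls; mkdir -p pics
cat > h.py <<'E'
import numpy as np, cv2
from station import manip, imaging
E
python3 - <<'E'
from h import *
for n in ("top","scene"):
    p,d=imaging.grab_frame(n); cv2.imwrite(f"pics/{n}0.png",p); np.save(f"{n}0.npy",d)
    c=imaging.get_calibration(n); print(n,{k:np.round(v,4).tolist() for k,v in c.items()})
print(manip.get_state())
E
```

```text
pics
top {'fx': 434.583, 'fy': 434.583, 'cx': 317.8608, 'cy': 205.6777, 'extrinsics': [[0.0006, -0.98, 0.1988, 0.3647], [-1.0, -0.0014, -0.0039, -0.0062], [0.0041, -0.1988, -0.98, 0.9911], [0.0, 0.0, 0.0, 1.0]]}
scene {'fx': 365.5976, 'fy': 365.5976, 'cx': 319.789, 'cy': 193.6366, 'extrinsics': [[-0.8565, 0.3461, -0.3829, 0.8606], [0.5161, 0.5637, -0.6449, 0.5722], [-0.0074, -0.75, -0.6614, 0.6406], [0.0, 0.0, 0.0, 1.0]]}
{'time_s': 0.1, 'joints': array([-6.41958074e+01,  2.02590964e+01,  9.36247182e+01,  1.30037848e-03,
        6.61896893e+01, -1.37678498e-01]), 'qvel': array([-0.07273804, -0.04875204, -0.07851039, -0.01402368, -0.03713212,
       -0.0222251 ]), 'tau': array([-5.62178557e-04, -5.94905806e+01, -3.34930336e+01,  6.96762116e-02,
        1.82895747e-02, -4.25366511e-05]), 'position': array([ 0.2732172 , -0.56160833,  0.2139332 ]), 'ee_rot': array([-1.79926499e+02, -1.36564691e-03,  2.59413445e+01]), 'ft_force': array([ 0.40338256, -0.67582633,  0.54714441]), 'ft_torque': array([0.01788889, 0.01795882, 0.02378682]), 'finger_force': 0.0, 'gripper_width': 1.0024763218626844}
```

View pics/top0.png

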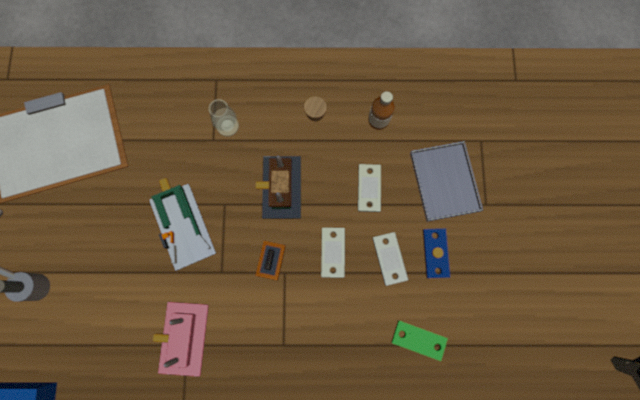

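View pics/scene0.png

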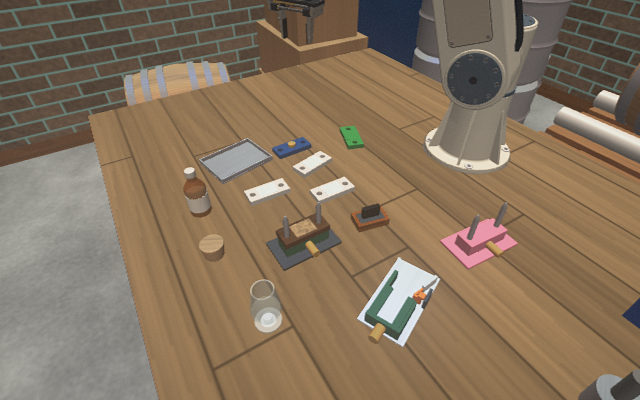

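The top view (+x is up, +y is left) shows these positions:
- **Stand:** the true one is at (281,187), with the brown plate on it. The pink look-alike at (183,340) is not meant.
- **White plates:** three, at (370,187), (333,252) and (390,258). The green look-alike at (420,340) stays put.
- **Other parts:** blue cover (436,253), tray (447,181), cartridge (270,261), and the bay (182,226) with its mouth at the bottom.
- **Bystanders:** glass (225,115), bung (315,108) and bottle (382,110).

Next I'll measure and confirm with one crop.

```bash
cat >> h.py <<'E'
def cast(px,z,n="top"):
    c=imaging.get_calibration(n);T=np.array(c["extrinsics"]);px=np.atleast_2d(px).astype(float)
    r=np.c_[(px[:,0]-c["cx"])/c["fx"],(px[:,1]-c["cy"])/c["fy"],np.ones(len(px))]@T[:3,:3].T
    return T[:3,3]+r*((z-T[2,3])/r[:,2])[:,None]
def cloud(d,n="top"):
    c=imaging.get_calibration(n);T=np.array(c["extrinsics"])
    v,u=np.indices(d.shape)
    P=np.dstack([(u-c["cx"])/c["fx"]*d,(v-c["cy"])/c["fy"]*d,d])
    return P@T[:3,:3].T+T[:3,3]
def rect(mask,z,n="top",amin=150):
    """blobs of a mask -> (pixel, centre xy mm, long-axis yaw deg, sizes mm) on plane z"""
    out=[]
    for c in cv2.findContours(mask.astype(np.uint8),cv2.RETR_EXTERNAL,cv2.CHAIN_APPROX_NONE)[0]:
        if cv2.contourArea(c)<amin: continue
        q=cast(c[:,0],z)[:,:2].astype(np.float32)*1000
        (cx,cy),(w,h),a=cv2.minAreaRect(q)
        if h>w: w,h,a=h,w,a+90
        a=(a+90)%180-90
        out.append((c[:,0].mean(0).round().astype(int).tolist(),round(cx,1),round(cy,1),round(a,1),round(w,1),round(h,1)))
    return out
E
python3 - <<'E'
from h import *
p=cv2.imread("pics/top0.png");d=np.load("top0.npy");P=cloud(d);z=P[...,2]
H=cv2.cvtColor(p,cv2.COLOR_BGR2HSV)
roi=np.zeros(z.shape,bool);roi[130:380,140:490]=1
h,s,v=H[...,0],H[...,1],H[...,2]
print("white",rect((s<60)&(v>120)&roi,.014))
print("blue",rect((h>100)&(h<130)&(s>120)&roi,.014))
for px in [(281,182),(281,205),(262,185),(370,187),(333,252),(447,181),(436,240),(270,261),(182,240),(168,185),(166,239),(194,215),(280,160),(280,198)]:
    print(px,(P[px[1],px[0]]*1000).round(),H[px[1],px[0]])
cv2.imwrite("pics/c1.png",cv2.resize(p[145:285,140:300],None,fx=4,fy=4,interpolation=cv2.INTER_CUBIC))
cv2.imwrite("pics/c2.png",cv2.resize(p[130:370,310:490],None,fx=2.5,fy=2.5,interpolation=cv2.INTER_CUBIC))
E
```

```text
white [([390, 258], 443.3, -172.0, 13.7, 112.2, 52.3), ([333, 252], 457.3, -43.1, -0.7, 112.4, 51.6), ([181, 224], 515.9, 299.5, 23.7, 176.8, 98.9), ([369, 187], 607.1, -128.5, -1.6, 112.0, 50.9), ([446, 184], 620.6, -305.4, 11.2, 161.0, 119.4)]
blue [([436, 253], 455.7, -275.7, 2.1, 107.8, 50.1)]
(281, 182) [609.  72.  53.] [ 18 127 133]
(281, 205) [556.  71.  54.] [  9 174  60]
(262, 185) [608. 117.  29.] [ 22 161 139]
(370, 187) [ 608. -131.   12.] [ 60   6 171]
(333, 252) [457. -44.  14.] [ 66   8 169]
(447, 181) [ 624. -313.    5.] [107  37 132]
(436, 240) [ 484. -277.   15.] [107 215 115]
(270, 261) [434.  93.  48.] [15 75 41]
(182, 240) [485. 299.   5.] [104  22 171]
(168, 185) [610. 334.  20.] [ 20 185 135]
(166, 239) [487. 336.   3.] [105  25 121]
(194, 215) [543. 275.   4.] [102  26 146]
(280, 160) [648.  72.  92.] [16 47 70]
(280, 198) [566.  72.  79.] [11 31 65]
```

View pics/c1.png

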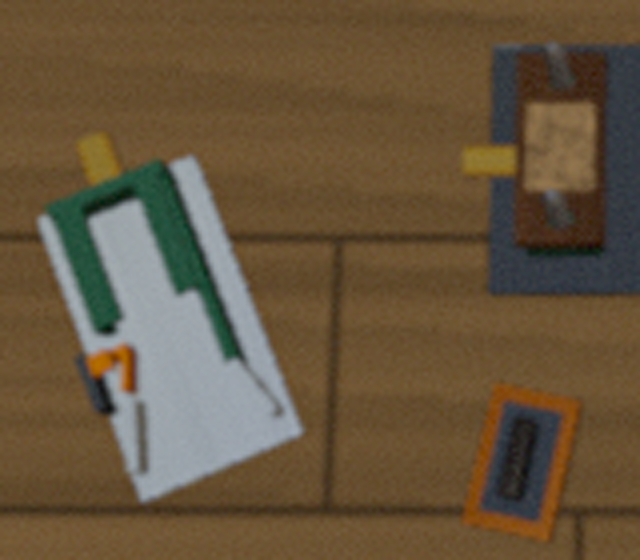

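View pics/c2.png

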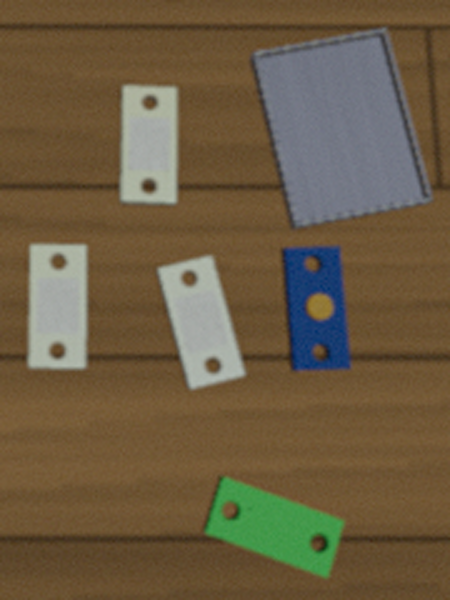

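The crops confirm it. The true stand has a dark foot and carries the brown plate. The bay mouth faces the robot (crop 1 (220,460)), with the orange catch on its +y side. The three white plates, the blue cover with its boss and the grey tray are clear, and the green plate is the decoy.

```bash
cat >> h.py <<'E'
def masks():
    p,d=imaging.grab_frame("top");H=cv2.cvtColor(p,cv2.COLOR_BGR2HSV);return p,d,*cv2.split(H)
E
python3 - <<'E'
from h import *
p=cv2.imread("pics/top0.png");d=np.load("top0.npy");P=cloud(d);z=P[...,2]
h,s,v=cv2.split(cv2.cvtColor(p,cv2.COLOR_BGR2HSV))
def box(m,x0,x1,y0,y1):
    o=np.zeros(z.shape,bool);o[y0:y1,x0:x1]=1;return m&o
print("foot",rect(cv2.morphologyEx(box((h>90)&(h<130)&(s>20),255,305,150,225).astype(np.uint8),cv2.MORPH_CLOSE,np.ones((25,25))),.008))
print("spent by height",rect(box((z>.047)&(z<.062),255,305,150,225),.054))
for lo in (.07,.095):
  m=box(z>lo,255,305,145,225);n,l=cv2.connectedComponents(m.astype(np.uint8))
  for i in range(1,n):
    q=P[l==i]*1000;print(lo,len(q),q.mean(0).round(1),q.max(0).round(1),q.min(0).round(1))
print("cart orange",rect(box((s>150)&(v>70)&(h<16)&(z>.012),250,290,238,282),.020))
print("cart height",rect(box((z>.014),250,290,238,282),.020), "rib",rect(box(z>.04,250,290,238,282),.05,amin=20))
print("bay plate",rect(box((s<70)&(v>80)|((h>60)&(h<100)&(s>80)),145,220,185,275),.006))
print("bay green hi",rect(box((z>.024)&(z<.05),140,220,175,275),.0335,amin=30))
g=box((h>60)&(h<100)&(s>80),140,220,175,275);print("green",rect(g,.0335,amin=30))
E
```

```text
foot [([281, 187], 609.4, 75.6, 0.5, 144.4, 83.6)]
spent by height [([279, 180], 609.2, 76.6, 0.8, 110.5, 48.9)]
0.07 1 [364.7  -6.2 991.1] [364.7  -6.2 991.1] [364.7  -6.2 991.1]
0.07 43 [640.9  73.5 114.3] [652.9  82.3 991.1] [364.7  -6.2  72.5]
0.07 1 [364.7  -6.2 991.1] [364.7  -6.2 991.1] [364.7  -6.2 991.1]
0.07 1 [364.7  -6.2 991.1] [364.7  -6.2 991.1] [364.7  -6.2 991.1]
0.07 1 [364.7  -6.2 991.1] [364.7  -6.2 991.1] [364.7  -6.2 991.1]
0.07 1 [364.7  -6.2 991.1] [364.7  -6.2 991.1] [364.7  -6.2 991.1]
0.07 1 [364.7  -6.2 991.1] [364.7  -6.2 991.1] [364.7  -6.2 991.1]
0.07 1 [364.7  -6.2 991.1] [364.7  -6.2 991.1] [364.7  -6.2 991.1]
0.07 1 [364.7  -6.2 991.1] [364.7  -6.2 991.1] [364.7  -6.2 991.1]
0.07 1 [364.7  -6.2 991.1] [364.7  -6.2 991.1] [364.7  -6.2 991.1]
0.07 1 [364.7  -6.2 991.1] [364.7  -6.2 991.1] [364.7  -6.2 991.1]
0.07 1 [364.7  -6.2 991.1] [364.7  -6.2 991.1] [364.7  -6.2 991.1]
0.07 1 [364.7  -6.2 991.1] [364.7  -6.2 991.1] [364.7  -6.2 991.1]
0.07 41 [568.2  74.9  95.3] [575.2  80.6 111.9] [564.6  69.8  72.2]
0.07 1 [364.7  -6.2 991.1] [364.7  -6.2 991.1] 
[... 1405 characters left out ...]
[364.7  -6.2 991.1] [364.7  -6.2 991.1]
0.095 1 [364.7  -6.2 991.1] [364.7  -6.2 991.1] [364.7  -6.2 991.1]
0.095 1 [364.7  -6.2 991.1] [364.7  -6.2 991.1] [364.7  -6.2 991.1]
0.095 1 [364.7  -6.2 991.1] [364.7  -6.2 991.1] [364.7  -6.2 991.1]
0.095 1 [364.7  -6.2 991.1] [364.7  -6.2 991.1] [364.7  -6.2 991.1]
cart orange [([271, 258], 439.1, 96.8, -12.3, 79.8, 50.5)]
cart height [([270, 260], 439.1, 96.9, -12.1, 79.8, 50.4)] rib [([268, 259], 438.8, 96.6, -11.2, 44.0, 12.6)]
bay plate [([181, 228], 518.6, 302.4, 23.7, 183.6, 100.3)]
bay green hi [([166, 238], 482.2, 327.0, 11.6, 33.5, 28.8), ([174, 206], 548.0, 314.3, 24.7, 158.6, 70.4)]
green [([175, 208], 538.6, 308.5, 24.3, 121.4, 68.2)]
```

```bash
cat > to.py <<'E'
# python3 to.py x y z yaw [x y z yaw ...] (mm,deg): shifts (cm, tool axes) and z-turn (rad) from the present pose
import sys; from h import *
from scipy.spatial.transform import Rotation as Ro
s=manip.get_state();R=Ro.from_euler("xyz",s["ee_rot"],degrees=True)
print("t",round(s["time_s"],1),"pos",(s["position"]*1000).round(1),"rot",s["ee_rot"].round(2),"w",round(s["gripper_width"],3))
a=np.array(sys.argv[1:],float).reshape(-1,4)
for x,y,z,w in a:
    sh=R.inv().apply(np.array([x,y,z])/1000-s["position"])*100
    t=(R.inv()*Ro.from_euler("xyz",[180,0,w],degrees=True)).as_rotvec()
    print((x,y,z,w),"shift",sh.round(2),"turn",t.round(3))
E
python3 to.py 609.5 75.5 200 0.5
```

```text
t 0.1 pos [ 273.2 -561.6  213.9] rot [-179.93   -0.     25.94] w 1.002
(np.float64(609.5), np.float64(75.5), np.float64(200.0), np.float64(0.5)) shift [ 58.11 -42.58   1.45] turn [-0.001  0.     0.444]
```

Emit:
move_arm(rows=[[[58.1,-42.6,1.4],[0,0,0.444],0.2],[[58.1,-42.6,1.4],[0,0,0.444],0.2],[[58.1,-42.6,1.4],[0,0,0.444],0.2],[[58.1,-42.6,1.4],[0,0,0.444],0.2],[[58.1,-42.6,1.4],[0,0,0.444],0.2],[[58.1,-42.6,1.4],[0,0,0.444],0.2],[[58.1,-42.6,1.4],[0,0,0.444],0.2],[[58.1,-42.6,1.4],[0,0,0.444],0.2],[[58.1,-42.6,1.4],[0,0,0.444],0.2],[[58.1,-42.6,1.4],[0,0,0.444],0.2],[[58.1,-42.6,1.4],[0,0,0.444],0.2],[[58.1,-42.6,1.4],[0,0,0.444],0.2],[[58.1,-42.6,1.4],[0,0,0.444],0.2],[[58.1,-42.6,1.4],[0,0,0.444],0.2],[[58.1,-42.6,1.4],[0,0,0.444],0.2],[[58.1,-42.6,1.4],[0,0,0.444],0.2],[[58.1,-42.6,1.4],[0,0,0.444],0.2],[[58.1,-42.6,1.4],[0,0,0.444],0.2],[[58.1,-42.6,1.4],[0,0,0.444],0.2],[[58.1,-42.6,1.4],[0,0,0.444],0.2]])

```text
time_s: 1.77
position: [0.6089, 0.0753, 0.1999]
ee_rot: [180.0, 0.1, 0.6]
ft_force: [-0.2, -1.1, -0.7]
gripper_width: 0.804
finger_force: 0.0
```

```bash
python3 to.py 609.5 75.5 38 0.5
```

```text
t 1.8 pos [608.9  75.3 199.9] rot [1.7997e+02 9.0000e-02 6.0000e-01] w 0.804
(np.float64(609.5), np.float64(75.5), np.float64(38.0), np.float64(0.5)) shift [ 0.08 -0.03 16.19] turn [0.001 0.002 0.002]
```

Emit:
move_arm(rows=[[[0,0,3],[0,0,0],0.2],[[0,0,6],[0,0,0],0.2],[[0,0,9],[0,0,0],0.2],[[0,0,11.5],[0,0,0],0.2],[[0,0,13.5],[0,0,0],0.2],[[0,0,15],[0,0,0],0.2],[[0,0,15.8],[0,0,0],0.2],[[0,0,16.2],[0,0,0],0.2],[[0,0,16.2],[0,0,0],0.2],[[0,0,16.2],[0,0,0],1],[[0,0,16.2],[0,0,0],1],[[0,0,16.2],[0,0,0],1],[[0,0,16.2],[0,0,0],1],[[0,0,16.2],[0,0,0],1],[[0,0,16.2],[0,0,0],1],[[0,0,16.2],[0,0,0],1]])

```text
time_s: 3.1
position: [0.6101, 0.0753, 0.0395]
ee_rot: [-180.0, -0.1, 0.5]
ft_force: [-0.7, -1.2, 6.5]
gripper_width: 0.539
finger_force: 30.0
```

Emit:
move_arm(rows=[[[0,0,-1],[0,0,0],1],[[0,0,-2.5],[0,0,0],1],[[0,0,-4.5],[0,0,0],1],[[0,0,-6.5],[0,0,0],1],[[0,0,-8.5],[0,0,0],1],[[0,0,-10.5],[0,0,0],1],[[0,0,-12.5],[0,0,0],1],[[0,0,-13],[0,0,0],1],[[0,0,-13],[0,0,0],1],[[0,0,-13],[0,0,0],1]])

```text
time_s: 3.93
position: [0.6091, 0.0752, 0.1681]
ee_rot: [180.0, 0.0, 0.5]
ft_force: [0.2, 0.1, -2.4]
gripper_width: 0.544
finger_force: 30.0
```

```bash
python3 to.py 620.5 -305.5 60 11.3 620.5 -305.5 6 11.3
```

```text
t 3.9 pos [609.1  75.2 168.1] rot [1.8e+02 2.0e-02 5.1e-01] w 0.544
(np.float64(620.5), np.float64(-305.5), np.float64(60.0), np.float64(11.3)) shift [ 0.81 38.08 10.81] turn [-0.     0.    -0.188]
(np.float64(620.5), np.float64(-305.5), np.float64(6.0), np.float64(11.3)) shift [ 0.81 38.08 16.21] turn [-0.     0.    -0.188]
```

Emit:
move_arm(rows=[[[0,2,0],[0,0,-0.02],1],[[0.1,5,0],[0,0,-0.04],1],[[0.2,8,0],[0,0,-0.06],1],[[0.3,11.5,0],[0,0,-0.08],1],[[0.4,15,0],[0,0,-0.1],1],[[0.5,18.5,0],[0,0,-0.12],1],[[0.6,22,0],[0,0,-0.14],1],[[0.7,25.5,0],[0,0,-0.16],1],[[0.8,29,0],[0,0,-0.188],1],[[0.8,32,1],[0,0,-0.188],1],[[0.8,35,2],[0,0,-0.188],1],[[0.8,37,4],[0,0,-0.188],1],[[0.8,38,6],[0,0,-0.188],1],[[0.8,38.1,8.5],[0,0,-0.188],1],[[0.8,38.1,11],[0,0,-0.188],1],[[0.8,38.1,13],[0,0,-0.188],1],[[0.8,38.1,14],[0,0,-0.188],1],[[0.8,38.1,14.5],[0,0,-0.188],1],[[0.8,38.1,14.5],[0,0,-0.188],1]])

```text
time_s: 5.52
position: [0.6198, -0.3051, 0.0218]
ee_rot: [-179.9, 0.1, 11.3]
ft_force: [0.3, 0.1, -1.7]
gripper_width: 0.539
finger_force: 30.0
```

```bash
python3 to.py 620.5 -305.5 6 11.3
```

```text
t 5.5 pos [ 619.8 -305.1   21.8] rot [-1.799e+02  1.300e-01  1.128e+01] w 0.539
(np.float64(620.5), np.float64(-305.5), np.float64(6.0), np.float64(11.3)) shift [0.06 0.06 1.58] turn [-0.002  0.002 -0.   ]
```

Emit:
move_arm(rows=[[[0,0,0.6],[0,0,0],1],[[0,0,1.1],[0,0,0],1],[[0,0,1.5],[0,0,0],1],[[0,0,1.6],[0,0,0],1],[[0,0,1.6],[0,0,0],1],[[0,0,1.6],[0,0,0],0.25],[[0,0,1.6],[0,0,0],0.25],[[0,0,1.6],[0,0,0],0.25],[[0,0,1.6],[0,0,0],0.25],[[0,0,1.2],[0,0,0],0.25],[[0,0,0.2],[0,0,0],0.25],[[0,0,-2],[0,0,0],0.25],[[0,0,-5],[0,0,0],0.25],[[0,0,-8],[0,0,0],0.25],[[0,0,-11],[0,0,0],0.25],[[0,0,-14],[0,0,0],0.25],[[0,0,-14],[0,0,0],0.25]])

```text
time_s: 6.93
position: [0.6242, -0.3074, 0.1717]
ee_rot: [179.6, -0.5, 11.3]
ft_force: [1.8, -0.0, 0.9]
gripper_width: 0.75
finger_force: 0.0
```

```bash
cat > look.py <<'E'
# whites, cover, cartridge, spent, as they lie now
import sys; from h import *
p,d,h,s,v=masks();z=cloud(d)[...,2];cv2.imwrite(sys.argv[1],p)
r=np.zeros(z.shape,bool);r[130:330,230:490]=1
for n,zz,m in (("white",.014,(s<60)&(v>120)),("blue",.014,(h>100)&(h<130)&(s>120)),("orange",.02,(s>150)&(v>70)&(h<16)&(z>.012)&(z<.04)),("brown",.018,(h<16)&(s>80)&(v<110)&(z>.012)&(np.indices(z.shape)[1]>400))):
    print(n,rect(m&r,zz))
E
python3 look.py pics/t1.png; python3 to.py 607 -128.5 150 -1.6
```

```text
white [([250, 317], 321.7, 139.0, -90.0, 86.0, 63.6), ([390, 258], 443.4, -171.9, 13.7, 112.4, 52.4), ([333, 252], 457.2, -43.0, -0.7, 112.2, 51.6), ([369, 187], 607.0, -128.3, -1.6, 111.7, 51.2), ([444, 187], 620.8, -305.7, 10.8, 161.0, 120.0)]
blue [([436, 253], 455.6, -275.7, 2.1, 107.6, 50.1)]
orange []
brown [([442, 183], 619.9, -304.2, 11.1, 107.3, 49.2)]
t 7.0 pos [ 623.1 -306.8  168.7] rot [179.73  -0.35  11.28] w 0.746
(np.float64(607.0), np.float64(-128.5), np.float64(150.0), np.float64(-1.6)) shift [  1.89 -17.81   1.8 ] turn [ 0.004 -0.007  0.225]
```

Emit:
move_arm(rows=[[[0.3,-2.5,0],[0,0,0.03],0.25],[[0.6,-5.5,0],[0,0,0.07],0.25],[[1,-9,0],[0,0,0.12],0.25],[[1.6,-12.5,1],[0,0,0.17],0.25],[[2,-15,3],[0,0,0.2],0.25],[[2.2,-17,5.5],[0,0,0.225],0.25],[[2.2,-17.6,8],[0,0,0.225],0.25],[[2.2,-17.6,10.5],[0,0,0.225],0.25],[[2.2,-17.6,12],[0,0,0.225],0.25],[[2.2,-17.6,13],[0,0,0.225],0.25],[[2.2,-17.6,13.2],[0,0,0.225],0.25],[[2.2,-17.6,13.2],[0,0,0.225],0.25],[[2.2,-17.6,13.2],[0,0,0.225],0.25]])

```text
time_s: 8.07
position: [0.6085, -0.1291, 0.0323]
ee_rot: [180.0, -0.1, -1.6]
ft_force: [0.6, 1.1, 1.1]
gripper_width: 0.752
finger_force: 0.0
```

```bash
python3 to.py 607 -128.4 2.5 -1.6
```

```text
t 8.1 pos [ 608.5 -129.1   32.3] rot [ 1.7999e+02 -5.0000e-02 -1.6300e+00] w 0.752
(np.float64(607.0), np.float64(-128.4), np.float64(2.5), np.float64(-1.6)) shift [-0.16 -0.06  2.98] turn [ 0.    -0.001 -0.001]
```

Emit:
move_arm(rows=[[[-0.16,-0.05,1],[0,0,0],0.25],[[-0.16,-0.05,1.9],[0,0,0],0.25],[[-0.16,-0.05,2.6],[0,0,0],0.25],[[-0.16,-0.05,2.9],[0,0,0],0.25],[[-0.16,-0.05,2.9],[0,0,0],0.25],[[-0.16,-0.05,2.9],[0,0,0],1],[[-0.16,-0.05,2.9],[0,0,0],1],[[-0.16,-0.05,2.9],[0,0,0],1],[[-0.16,-0.05,2.9],[0,0,0],1],[[-0.16,-0.05,2.9],[0,0,0],1],[[-0.16,-0.05,2.9],[0,0,0],1],[[-0.16,-0.05,1.5],[0,0,0],1],[[-0.16,-0.05,-1],[0,0,0],1],[[-0.16,-0.05,-4],[0,0,0],1],[[-0.16,-0.05,-7],[0,0,0],1],[[-0.16,-0.05,-10],[0,0,0],1],[[-0.16,-0.05,-12],[0,0,0],1],[[-0.16,-0.05,-12],[0,0,0],1],[[-0.16,-0.05,-12],[0,0,0],1],[[-0.16,-0.05,-12],[0,0,0],1]])

```text
time_s: 9.73
position: [0.6056, -0.128, 0.1509]
ee_rot: [-180.0, 0.1, -1.6]
ft_force: [-0.4, -0.0, -2.1]
gripper_width: 0.54
finger_force: 30.0
```

```bash
python3 to.py 609.5 75.5 130 0.5
```

```text
t 9.7 pos [ 605.6 -128.   150.9] rot [-1.7998e+02  7.0000e-02 -1.6200e+00] w 0.54
(np.float64(609.5), np.float64(75.5), np.float64(130.0), np.float64(0.5)) shift [ -0.18 -20.36   2.09] turn [-0.     0.001 -0.037]
```

Emit:
move_arm(rows=[[[0,-1.5,0],[0,0,0],1],[[0,-4,0],[0,0,-0.01],1],[[0,-7,0],[0,0,-0.01],1],[[-0.1,-10,0],[0,0,-0.02],1],[[-0.1,-13,0],[0,0,-0.03],1],[[-0.1,-16,0],[0,0,-0.037],1],[[-0.2,-18.5,0.5],[0,0,-0.037],1],[[-0.2,-20,1.2],[0,0,-0.037],1],[[-0.2,-20.3,1.8],[0,0,-0.037],1],[[-0.2,-20.4,1.8],[0,0,-0.037],1],[[-0.2,-20.4,1.8],[0,0,-0.037],1],[[-0.2,-20.4,1.8],[0,0,-0.037],1],[[-0.2,-20.4,1.8],[0,0,-0.037],1]])

```text
time_s: 10.82
position: [0.6104, 0.0746, 0.1337]
ee_rot: [180.0, -0.0, 0.4]
ft_force: [0.9, 1.0, -0.2]
gripper_width: 0.537
finger_force: 30.0
```

```bash
python3 to.py 609.5 75.5 41.5 0.5
python3 - <<'E'
from h import *
a=imaging.grab_frame("scene")[0][140:300,220:400]
b=imaging.grab_frame("top")[0][130:290,200:380]
cv2.imwrite("pics/p1.png",np.hstack([cv2.resize(i,(400,356),interpolation=cv2.INTER_CUBIC) for i in (a,b)]))
E
```

```text
t 10.8 pos [610.4  74.6 133.7] rot [179.99  -0.     0.43] w 0.537
(np.float64(609.5), np.float64(75.5), np.float64(41.5), np.float64(0.5)) shift [-0.09 -0.09  9.22] turn [ 0.    -0.    -0.001]
```

View pics/p1.png

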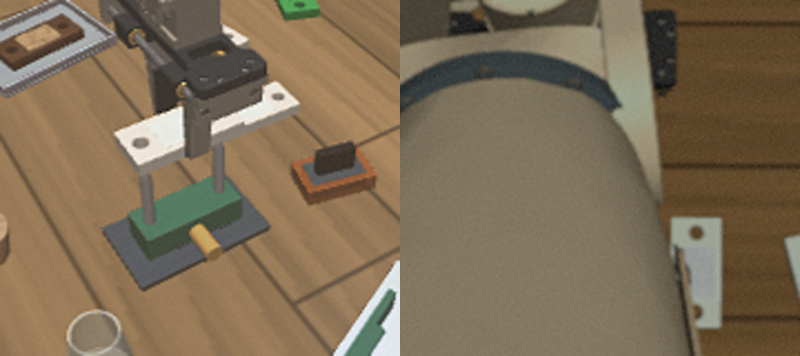

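The plate hangs level over both pins (left crop: pins at (148,190) and (218,160), holes above them), and the spent plate lies flat in the tray. I'm lowering it now.

Emit:
move_arm(rows=[[[-0.08,-0.07,0.8],[0,0,0],1],[[-0.08,-0.07,1.6],[0,0,0],1],[[-0.08,-0.07,2.3],[0,0,0],1],[[-0.08,-0.07,3],[0,0,0],1],[[-0.08,-0.07,3.6],[0,0,0],1],[[-0.08,-0.07,4.2],[0,0,0],1],[[-0.08,-0.07,4.2],[0,0,0],1],[[-0.08,-0.07,4.2],[0,0,0],1]])

```text
time_s: 11.58
position: [0.6091, 0.0764, 0.0911]
ee_rot: [180.0, 0.1, 0.5]
ft_force: [-1.3, -0.6, -1.5]
gripper_width: 0.539
finger_force: 30.0
```

Emit:
move_arm(rows=[[[0,0,1],[0,0,0],1],[[0,0,2],[0,0,0],1],[[0,0,3],[0,0,0],1],[[0,0,3.8],[0,0,0],1],[[0,0,4.4],[0,0,0],1],[[0,0,4.6],[0,0,0],1],[[0,0,4.6],[0,0,0],1],[[0,0,4.6],[0,0,0],0.25],[[0,0,4.6],[0,0,0],0.25],[[0,0,4.6],[0,0,0],0.25],[[0,0,4.6],[0,0,0],0.25],[[0,0,4],[0,0,0],0.25],[[0,0,2],[0,0,0],0.25],[[0,0,-1],[0,0,0],0.25],[[0,0,-4],[0,0,0],0.25],[[0,0,-6],[0,0,0],0.25],[[0,0,-8],[0,0,0],0.25],[[0,0,-8],[0,0,0],0.25],[[0,0,-8],[0,0,0],0.25],[[0,0,-8],[0,0,0],0.25]])

```text
time_s: 13.25
position: [0.6089, 0.0764, 0.171]
ee_rot: [180.0, 0.0, 0.5]
ft_force: [0.3, -0.1, -0.3]
gripper_width: 0.752
finger_force: 0.0
```

```bash
python3 to.py 457.2 -43 32 -0.7 609.5 75.5 170 0.5
```

```text
t 13.2 pos [608.9  76.4 171. ] rot [1.8e+02 4.0e-02 5.0e-01] w 0.752
(np.float64(457.2), np.float64(-43.0), np.float64(32.0), np.float64(-0.7)) shift [-15.26  11.8   13.91] turn [0.    0.001 0.021]
(np.float64(609.5), np.float64(75.5), np.float64(170.0), np.float64(0.5)) shift [0.06 0.09 0.1 ] turn [0.    0.001 0.   ]
```

```bash
python3 look.py pics/t2.png
```

```text
white [([390, 258], 443.4, -172.0, 13.6, 111.5, 50.9), ([334, 251], 457.4, -44.4, -0.1, 107.8, 50.0), ([293, 161], 648.3, 56.2, 6.3, 151.4, 102.9)]
blue [([436, 253], 455.7, -275.7, 2.0, 108.0, 50.1)]
orange []
brown [([445, 182], 620.1, -304.0, 11.4, 107.6, 49.3)]
```

Unmoved. Going for the plate at (457,-43).

Emit:
move_arm(rows=[[[-1.5,1,0],[0,0,0],0.25],[[-4,3,0],[0,0,0],0.25],[[-7,5.4,0],[0,0,0.01],0.25],[[-10,7.8,1],[0,0,0.01],0.25],[[-13,10,2],[0,0,0.021],0.25],[[-14.5,11.2,4],[0,0,0.021],0.25],[[-15.2,11.8,6],[0,0,0.021],0.25],[[-15.2,11.8,8.5],[0,0,0.021],0.25],[[-15.2,11.8,11],[0,0,0.021],0.25],[[-15.2,11.8,13],[0,0,0.021],0.25],[[-15.2,11.8,13.9],[0,0,0.021],0.25],[[-15.2,11.8,13.9],[0,0,0.021],0.25],[[-15.2,11.8,13.9],[0,0,0.021],0.25],[[-15.2,11.8,13.9],[0,0,0.021],0.25]])

```text
time_s: 14.47
position: [0.4589, -0.0429, 0.0332]
ee_rot: [180.0, -0.0, -0.7]
ft_force: [0.0, -0.4, 0.2]
gripper_width: 0.749
finger_force: 0.0
```

```bash
python3 to.py 457.2 -43.2 3 -0.6
```

```text
t 14.5 pos [458.9 -42.9  33.2] rot [ 1.8e+02 -4.0e-02 -6.9e-01] w 0.749
(np.float64(457.2), np.float64(-43.2), np.float64(3.0), np.float64(-0.6)) shift [-0.18  0.03  3.02] turn [ 0.    -0.001 -0.002]
```

Emit:
move_arm(rows=[[[-0.1,0,1],[0,0,0],0.25],[[-0.1,0,1.9],[0,0,0],0.25],[[-0.1,0,2.6],[0,0,0],0.25],[[-0.1,0,3],[0,0,0],0.25],[[-0.1,0,3],[0,0,0],0.25],[[-0.1,0,3],[0,0,0],1],[[-0.1,0,3],[0,0,0],1],[[-0.1,0,3],[0,0,0],1],[[-0.1,0,3],[0,0,0],1],[[-0.1,0,3],[0,0,0],1],[[-0.1,0,3],[0,0,0],1]])

```text
time_s: 15.38
position: [0.4576, -0.0429, 0.0028]
ee_rot: [180.0, -0.0, -0.7]
ft_force: [-0.5, 0.7, 1.3]
gripper_width: 0.54
finger_force: 30.0
```

Emit:
move_arm(rows=[[[0,0,-1.5],[0,0,0],1],[[0,0,-4],[0,0,0],1],[[0,0,-7],[0,0,0],1],[[0,0,-10],[0,0,0],1],[[0,0,-12],[0,0,0],1],[[0,0,-13.5],[0,0,0],1],[[0,0,-14],[0,0,0],1],[[0,0,-14],[0,0,0],1],[[0,0,-14],[0,0,0],1],[[0,0,-14],[0,0,0],1]])

```text
time_s: 16.22
position: [0.4566, -0.0428, 0.1414]
ee_rot: [-180.0, 0.1, -0.7]
ft_force: [-0.2, 0.2, -2.4]
gripper_width: 0.543
finger_force: 30.0
```

```bash
python3 to.py 609.5 76 133 0.5
```

```text
t 16.2 pos [456.6 -42.8 141.4] rot [-1.7999e+02  1.1000e-01 -7.0000e-01] w 0.543
(np.float64(609.5), np.float64(76.0), np.float64(133.0), np.float64(0.5)) shift [ 15.15 -12.07   0.81] turn [-0.     0.002 -0.021]
```

Emit:
move_arm(rows=[[[1.5,-1.2,0],[0,0,0],1],[[4,-3.2,0],[0,0,-0.01],1],[[7,-5.6,0],[0,0,-0.01],1],[[10,-8,0],[0,0,-0.02],1],[[12.5,-10,0],[0,0,-0.021],1],[[14.5,-11.6,0.2],[0,0,-0.021],1],[[15.1,-12.1,0.5],[0,0,-0.021],1],[[15.1,-12.1,0.8],[0,0,-0.021],1],[[15.1,-12.1,0.8],[0,0,-0.021],1],[[15.1,-12.1,0.8],[0,0,-0.021],1],[[15.1,-12.1,0.8],[0,0,-0.021],1],[[15.1,-12.1,0.8],[0,0,-0.021],1]])

```text
time_s: 17.22
position: [0.6092, 0.0754, 0.1348]
ee_rot: [180.0, 0.0, 0.5]
ft_force: [0.1, 0.1, -1.1]
gripper_width: 0.537
finger_force: 30.0
```

```bash
python3 to.py 609.3 76 59 0.5
```

```text
t 17.2 pos [609.2  75.4 134.8] rot [1.7999e+02 2.0000e-02 4.5000e-01] w 0.537
(np.float64(609.3), np.float64(76.0), np.float64(59.0), np.float64(0.5)) shift [ 0.01 -0.06  7.58] turn [ 0.     0.    -0.001]
```

Emit:
move_arm(rows=[[[0,-0.05,0.8],[0,0,0],1],[[0,-0.05,1.6],[0,0,0],1],[[0,-0.05,2.3],[0,0,0],1],[[0,-0.05,3],[0,0,0],1],[[0,-0.05,3.6],[0,0,0],1],[[0,-0.05,4.2],[0,0,0],1],[[0,-0.05,4.2],[0,0,0],1],[[0,-0.05,4.2],[0,0,0],1]])

```text
time_s: 17.88
position: [0.6097, 0.0767, 0.0921]
ee_rot: [180.0, 0.0, 0.5]
ft_force: [-0.1, -0.8, -1.2]
gripper_width: 0.54
finger_force: 30.0
```

Emit:
move_arm(rows=[[[0,0,1],[0,0,0],1],[[0,0,2],[0,0,0],1],[[0,0,2.8],[0,0,0],1],[[0,0,3.3],[0,0,0],1],[[0,0,3.3],[0,0,0],1],[[0,0,3.3],[0,0,0],0.25],[[0,0,3.3],[0,0,0],0.25],[[0,0,3.3],[0,0,0],0.25],[[0,0,3.3],[0,0,0],0.25],[[0,0,2.5],[0,0,0],0.25],[[0,0,0.5],[0,0,0],0.25],[[0,0,-2],[0,0,0],0.25],[[0,0,-5],[0,0,0],0.25],[[0,0,-7],[0,0,0],0.25],[[0,0,-8],[0,0,0],0.25],[[0,0,-8],[0,0,0],0.25],[[0,0,-8],[0,0,0],0.25],[[0,0,-8],[0,0,0],0.25]])

```text
time_s: 19.38
position: [0.609, 0.0766, 0.1713]
ee_rot: [180.0, 0.1, 0.5]
ft_force: [-0.1, -0.5, -0.1]
gripper_width: 0.752
finger_force: 0.0
```

```bash
python3 look.py pics/t3.png;  python3 to.py 443.4 -172 32 13.6
```

```text
white [([390, 258], 443.3, -172.0, 14.0, 111.3, 51.3), ([290, 161], 669.4, 38.8, 43.7, 176.6, 95.1)]
blue [([436, 253], 455.5, -275.9, 1.1, 107.9, 51.3)]
orange []
brown [([443, 182], 620.0, -303.7, 11.4, 107.6, 49.3)]
t 19.4 pos [608.8  76.6 171. ] rot [1.7998e+02 1.5000e-01 5.0000e-01] w 0.749
(np.float64(443.4), np.float64(-172.0), np.float64(32.0), np.float64(13.6)) shift [-16.73  24.71  13.95] turn [ 0.     0.003 -0.229]
```

Emit:
move_arm(rows=[[[-1.2,1.8,0],[0,0,-0.02],0.25],[[-3.2,4.7,0],[0,0,-0.05],0.25],[[-5.2,7.7,0],[0,0,-0.08],0.25],[[-7.2,10.7,0],[0,0,-0.11],0.25],[[-9.2,13.7,0],[0,0,-0.14],0.25],[[-11.2,16.7,0],[0,0,-0.17],0.25],[[-13.2,19.6,1],[0,0,-0.2],0.25],[[-15.2,22.4,2.5],[0,0,-0.23],0.25],[[-16.3,24.1,4.5],[0,0,-0.23],0.25],[[-16.7,24.7,7],[0,0,-0.23],0.25],[[-16.7,24.7,10],[0,0,-0.23],0.25],[[-16.7,24.7,12.5],[0,0,-0.23],0.25],[[-16.7,24.7,13.6],[0,0,-0.23],0.25],[[-16.7,24.7,13.9],[0,0,-0.23],0.25],[[-16.7,24.7,13.9],[0,0,-0.23],0.25],[[-16.7,24.7,13.9],[0,0,-0.23],0.25],[[-16.7,24.7,13.9],[0,0,-0.23],0.25]])

```text
time_s: 20.85
position: [0.4456, -0.1718, 0.0342]
ee_rot: [180.0, -0.0, 13.7]
ft_force: [-0.2, 0.4, -0.4]
gripper_width: 0.748
finger_force: 0.0
```

```bash
python3 to.py 443.4 -172 3 13.7
```

```text
t 20.9 pos [ 445.6 -171.8   34.2] rot [ 1.7997e+02 -5.0000e-02  1.3690e+01] w 0.748
(np.float64(443.4), np.float64(-172.0), np.float64(3.0), np.float64(13.7)) shift [-0.22 -0.04  3.12] turn [ 0.001 -0.001 -0.   ]
```

Emit:
move_arm(rows=[[[-0.15,0,1],[0,0,0],0.25],[[-0.15,0,1.9],[0,0,0],0.25],[[-0.15,0,2.6],[0,0,0],0.25],[[-0.15,0,3.05],[0,0,0],0.25],[[-0.15,0,3.05],[0,0,0],0.25],[[-0.15,0,3.05],[0,0,0],1],[[-0.15,0,3.05],[0,0,0],1],[[-0.15,0,3.05],[0,0,0],1],[[-0.15,0,3.05],[0,0,0],1],[[-0.15,0,3.05],[0,0,0],1],[[-0.15,0,3.05],[0,0,0],1]])

```text
time_s: 21.77
position: [0.4438, -0.1721, 0.0033]
ee_rot: [180.0, -0.0, 13.7]
ft_force: [-0.2, 0.6, 0.2]
gripper_width: 0.536
finger_force: 30.0
```

Emit:
move_arm(rows=[[[0,0,-1.5],[0,0,0],1],[[0,0,-4],[0,0,0],1],[[0,0,-7],[0,0,0],1],[[0,0,-10],[0,0,0],1],[[0,0,-12],[0,0,0],1],[[0,0,-13.5],[0,0,0],1],[[0,0,-14],[0,0,0],1],[[0,0,-14],[0,0,0],1],[[0,0,-14],[0,0,0],1],[[0,0,-14],[0,0,0],1]])

```text
time_s: 22.6
position: [0.4428, -0.1717, 0.1419]
ee_rot: [-179.9, 0.1, 13.7]
ft_force: [0.5, -0.0, -1.4]
gripper_width: 0.539
finger_force: 30.0
```

```bash
python3 to.py 609.5 76 133 0.5
```

```text
t 22.6 pos [ 442.8 -171.7  141.9] rot [-1.7993e+02  9.0000e-02  1.3680e+01] w 0.539
(np.float64(609.5), np.float64(76.0), np.float64(133.0), np.float64(0.5)) shift [ 22.06 -20.13   0.88] turn [-0.001  0.002  0.23 ]
```

Emit:
move_arm(rows=[[[1.5,-1.4,0],[0,0,0.01],1],[[4,-3.6,0],[0,0,0.04],1],[[6.5,-5.9,0],[0,0,0.07],1],[[9,-8.2,0],[0,0,0.1],1],[[11.5,-10.5,0],[0,0,0.13],1],[[14,-12.8,0],[0,0,0.16],1],[[16.5,-15,0],[0,0,0.19],1],[[19,-17.3,0],[0,0,0.22],1],[[21,-19.1,0],[0,0,0.23],1],[[22,-20.1,0.4],[0,0,0.23],1],[[22,-20.15,0.8],[0,0,0.23],1],[[22,-20.15,0.8],[0,0,0.23],1],[[22,-20.15,0.8],[0,0,0.23],1],[[22,-20.15,0.8],[0,0,0.23],1],[[22,-20.15,0.8],[0,0,0.23],1]])

```text
time_s: 23.85
position: [0.6092, 0.0746, 0.1351]
ee_rot: [180.0, 0.0, 0.4]
ft_force: [0.9, -0.7, -1.2]
gripper_width: 0.54
finger_force: 30.0
```

```bash
python3 to.py 609.3 76.3 74 0.5
```

```text
t 23.9 pos [609.2  74.6 135.1] rot [1.7999e+02 2.0000e-02 4.4000e-01] w 0.54
(np.float64(609.3), np.float64(76.3), np.float64(74.0), np.float64(0.5)) shift [ 0.01 -0.17  6.11] turn [ 0.     0.    -0.001]
```

Emit:
move_arm(rows=[[[0,-0.1,0.8],[0,0,0],1],[[0,-0.1,1.6],[0,0,0],1],[[0,-0.1,2.3],[0,0,0],1],[[0,-0.1,3],[0,0,0],1],[[0,-0.1,3.6],[0,0,0],1],[[0,-0.1,4.2],[0,0,0],1],[[0,-0.1,4.2],[0,0,0],1],[[0,-0.1,4.2],[0,0,0],1]])

```text
time_s: 24.52
position: [0.6095, 0.0768, 0.0926]
ee_rot: [180.0, 0.0, 0.5]
ft_force: [0.5, -1.2, -1.0]
gripper_width: 0.539
finger_force: 30.0
```

Emit:
move_arm(rows=[[[0,0,0.8],[0,0,0],1],[[0,0,1.5],[0,0,0],1],[[0,0,1.9],[0,0,0],1],[[0,0,1.9],[0,0,0],1],[[0,0,1.9],[0,0,0],0.25],[[0,0,1.9],[0,0,0],0.25],[[0,0,1.9],[0,0,0],0.25],[[0,0,1.9],[0,0,0],0.25],[[0,0,1],[0,0,0],0.25],[[0,0,-1],[0,0,0],0.25],[[0,0,-4],[0,0,0],0.25],[[0,0,-7],[0,0,0],0.25],[[0,0,-8],[0,0,0],0.25],[[0,0,-8],[0,0,0],0.25],[[0,0,-8],[0,0,0],0.25],[[0,0,-8],[0,0,0],0.25]])

```text
time_s: 25.85
position: [0.6087, 0.0766, 0.1718]
ee_rot: [180.0, 0.1, 0.5]
ft_force: [-1.1, -0.2, 0.4]
gripper_width: 0.748
finger_force: 0.0
```

```bash
python3 look.py pics/t4.png;  python3 to.py 455.6 -275.7 40 2
```

```text
white [([290, 161], 646.8, 66.5, 7.1, 154.0, 122.7)]
blue [([436, 253], 455.7, -275.7, 2.1, 108.1, 50.1)]
orange []
brown [([445, 182], 619.8, -304.1, 11.2, 107.2, 49.0)]
t 25.9 pos [608.5  76.6 171.4] rot [1.7998e+02 1.6000e-01 5.0000e-01] w 0.748
(np.float64(455.6), np.float64(-275.7), np.float64(40.0), np.float64(2.0)) shift [-15.57  35.09  13.19] turn [ 0.     0.003 -0.026]
```

Emit:
move_arm(rows=[[[-0.8,1.8,0],[0,0,0],0.25],[[-2.2,5,0],[0,0,0],0.25],[[-3.7,8.4,0],[0,0,-0.01],0.25],[[-5.2,11.8,0],[0,0,-0.01],0.25],[[-6.7,15.2,0],[0,0,-0.01],0.25],[[-8.2,18.6,0],[0,0,-0.02],0.25],[[-9.7,22,0],[0,0,-0.02],0.25],[[-11.2,25.4,0.5],[0,0,-0.026],0.25],[[-12.8,28.8,1],[0,0,-0.026],0.25],[[-14.2,32,2],[0,0,-0.026],0.25],[[-15.2,34.4,4],[0,0,-0.026],0.25],[[-15.5,35.1,7],[0,0,-0.026],0.25],[[-15.5,35.1,10],[0,0,-0.026],0.25],[[-15.5,35.1,12.5],[0,0,-0.026],0.25],[[-15.5,35.1,13.6],[0,0,-0.026],0.25],[[-15.5,35.1,13.8],[0,0,-0.026],0.25],[[-15.5,35.1,13.8],[0,0,-0.026],0.25],[[-15.5,35.1,13.8],[0,0,-0.026],0.25],[[-15.5,35.1,13.8],[0,0,-0.026],0.25]])

```text
time_s: 27.48
position: [0.4588, -0.2759, 0.0364]
ee_rot: [179.9, -0.1, 2.0]
ft_force: [0.3, -0.4, -0.4]
gripper_width: 0.749
finger_force: 0.0
```

```bash
python3 to.py 455.6 -275.7 3 2.1
python3 - <<'E'
from h import *
a=imaging.grab_frame("scene")[0][180:300,220:400]
p,d,h,s,v=masks();b=p[130:290,200:380];cv2.imwrite("pics/t5.png",p);z=cloud(d)[...,2]
r=np.zeros(z.shape,bool);r[140:225,250:310]=1
print("stack top",rect(r&(s<60)&(v>110)&(z>.05),.082), "cart",rect((s>150)&(v>70)&(h<16)&(z>.012)&(z<.04),.02))
cv2.imwrite("pics/p2.png",np.hstack([cv2.resize(i,(400,300),interpolation=cv2.INTER_CUBIC) for i in (a,b)]))
E
```

```text
t 27.5 pos [ 458.8 -275.9   36.4] rot [ 1.7993e+02 -1.0000e-01  2.0200e+00] w 0.749
(np.float64(455.6), np.float64(-275.7), np.float64(3.0), np.float64(2.1)) shift [-0.32 -0.04  3.34] turn [ 0.001 -0.002 -0.001]
stack top [([278, 179], 608.2, 76.3, 0.8, 111.7, 51.8)] cart [([270, 259], 439.0, 96.8, -11.9, 79.9, 50.5)]
```

View pics/p2.png

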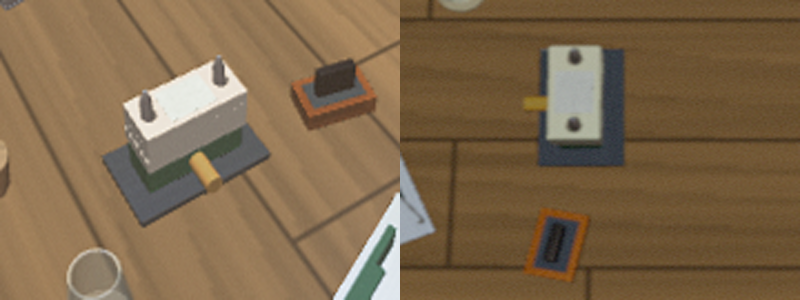

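The three white plates lie flat on the pins (pin tips at (147,105) and (218,72) in the left crop). The cartridge hasn't moved. Now the cover.

Emit:
move_arm(rows=[[[-0.2,0,1],[0,0,0],0.25],[[-0.2,0,1.9],[0,0,0],0.25],[[-0.2,0,2.7],[0,0,0],0.25],[[-0.2,0,3.25],[0,0,0],0.25],[[-0.2,0,3.25],[0,0,0],0.25],[[-0.2,0,3.25],[0,0,0],0.25],[[-0.2,0,3.25],[0,0,0],1],[[-0.2,0,3.25],[0,0,0],1],[[-0.2,0,3.25],[0,0,0],1],[[-0.2,0,3.25],[0,0,0],1],[[-0.2,0,3.25],[0,0,0],1],[[-0.2,0,3.25],[0,0,0],1]])

```text
time_s: 28.58
position: [0.456, -0.2758, 0.0028]
ee_rot: [180.0, -0.0, 2.0]
ft_force: [-0.3, -1.0, 1.4]
gripper_width: 0.541
finger_force: 30.0
```

Emit:
move_arm(rows=[[[0,0,-1.5],[0,0,0],1],[[0,0,-4],[0,0,0],1],[[0,0,-7],[0,0,0],1],[[0,0,-10],[0,0,0],1],[[0,0,-12],[0,0,0],1],[[0,0,-13.5],[0,0,0],1],[[0,0,-14],[0,0,0],1],[[0,0,-14],[0,0,0],1],[[0,0,-14],[0,0,0],1],[[0,0,-14],[0,0,0],1]])

```text
time_s: 29.42
position: [0.4549, -0.2751, 0.1412]
ee_rot: [-179.9, 0.1, 2.0]
ft_force: [0.4, 0.5, -2.9]
gripper_width: 0.538
finger_force: 30.0
```

```bash
python3 to.py 609.3 76 133 0.5
```

```text
t 29.4 pos [ 454.9 -275.1  141.2] rot [-1.7993e+02  1.1000e-01  1.9900e+00] w 0.538
(np.float64(609.3), np.float64(76.0), np.float64(133.0), np.float64(0.5)) shift [ 16.65 -34.55   0.83] turn [-0.001  0.002  0.026]
```

Emit:
move_arm(rows=[[[0.7,-1.5,0],[0,0,0],1],[[2,-4.2,0],[0,0,0],1],[[3.4,-7.1,0],[0,0,0.01],1],[[4.8,-10,0],[0,0,0.01],1],[[6.2,-12.9,0],[0,0,0.01],1],[[7.6,-15.8,0],[0,0,0.02],1],[[9,-18.7,0],[0,0,0.02],1],[[10.4,-21.6,0],[0,0,0.026],1],[[11.8,-24.5,0],[0,0,0.026],1],[[13.2,-27.4,0],[0,0,0.026],1],[[14.6,-30.3,0],[0,0,0.026],1],[[15.8,-32.8,0],[0,0,0.026],1],[[16.4,-34.2,0.4],[0,0,0.026],1],[[16.6,-34.5,0.8],[0,0,0.026],1],[[16.6,-34.5,0.8],[0,0,0.026],1],[[16.6,-34.5,0.8],[0,0,0.026],1],[[16.6,-34.5,0.8],[0,0,0.026],1],[[16.6,-34.5,0.8],[0,0,0.026],1]])

```text
time_s: 30.92
position: [0.6093, 0.0736, 0.1345]
ee_rot: [180.0, 0.0, 0.4]
ft_force: [0.6, 0.8, -2.3]
gripper_width: 0.541
finger_force: 30.0
```

```bash
python3 to.py 609.3 76.3 87.5 0.5
```

```text
t 30.9 pos [609.3  73.6 134.5] rot [1.7999e+02 3.0000e-02 4.3000e-01] w 0.541
(np.float64(609.3), np.float64(76.3), np.float64(87.5), np.float64(0.5)) shift [ 0.01 -0.27  4.7 ] turn [ 0.     0.    -0.001]
```

Emit:
move_arm(rows=[[[0,-0.17,0.8],[0,0,0],1],[[0,-0.17,1.6],[0,0,0],1],[[0,-0.17,2.2],[0,0,0],1],[[0,-0.17,2.8],[0,0,0],1],[[0,-0.17,3.4],[0,0,0],1],[[0,-0.17,3.8],[0,0,0],1],[[0,-0.17,4.2],[0,0,0],1],[[0,-0.17,4.2],[0,0,0],1]])

```text
time_s: 31.58
position: [0.6092, 0.0766, 0.0916]
ee_rot: [180.0, 0.1, 0.5]
ft_force: [-0.3, 0.7, -2.0]
gripper_width: 0.534
finger_force: 30.0
```

Emit:
move_arm(rows=[[[0,0,0.3],[0,0,0],1],[[0,0,0.5],[0,0,0],1],[[0,0,0.5],[0,0,0],1],[[0,0,0.5],[0,0,0],0.25],[[0,0,0.5],[0,0,0],0.25],[[0,0,0.5],[0,0,0],0.25],[[0,0,0.5],[0,0,0],0.25],[[0,0,-0.5],[0,0,0],0.25],[[0,0,-2.5],[0,0,0],0.25],[[0,0,-5],[0,0,0],0.25],[[0,0,-7.5],[0,0,0],0.25],[[-3,0,-9],[0,0,0],0.25],[[-6,2,-9],[0,0,0],0.25],[[-9,4,-9],[0,0,0],0.25],[[-12,7,-9],[0,0,0],0.25],[[-15,10,-9],[0,0,0],0.25],[[-18,13,-9],[0,0,0],0.25],[[-18,13,-9],[0,0,0],0.25],[[-18,13,-9],[0,0,0],0.25]])

```text
time_s: 33.17
position: [0.4298, -0.0562, 0.1836]
ee_rot: [180.0, -0.1, 0.3]
ft_force: [0.4, 0.0, 0.2]
gripper_width: 0.747
finger_force: 0.0
```

```bash
python3 to.py 438 96.6 120 -12
python3 - <<'E'
from h import *
a=imaging.grab_frame("scene")[0];cv2.imwrite("pics/s6.png",a);a=a[180:300,220:400]
p,d,h,s,v=masks();cv2.imwrite("pics/t6.png",p);z=cloud(d)[...,2]
print("cover",rect((h>100)&(h<130)&(s>120)&(z>.05)&(z<.12),.096), "cart",rect((s>150)&(v>70)&(h<16)&(z>.012)&(z<.04),.02))
cv2.imwrite("pics/p3.png",np.hstack([cv2.resize(i,(400,300),interpolation=cv2.INTER_CUBIC) for i in (a,p[170:290,135:315])]))
# bay: catch, inner walls and guides, by colour/height
P=cloud(d)*1000
r=np.zeros(z.shape,bool);r[175:275,140:225]=1
th=np.radians(24)
for n,m in (("floor",r&(abs(z-.006)<.004)&(s<70)&(v>80)),("green",r&(h>60)&(h<100)&(s>80))):
    print(n,rect(m,.006 if n=="floor" else .0335,amin=30))
hi=r&(z>.02)&(z<.06);q=P[hi][:,:2];c=h[hi]
u=np.array([np.cos(th),np.sin(th)]);w=np.array([-u[1],u[0]])
np.save("bay.npy",np.c_[q@u,q@w,P[hi][:,2],c,s[hi]])
E
```

```text
t 33.2 pos [429.8 -56.2 183.6] rot [ 1.7999e+02 -7.0000e-02  3.4000e-01] w 0.747
(np.float64(438.0), np.float64(96.6), np.float64(120.0), np.float64(-12.0)) shift [  0.9  -15.27   6.36] turn [ 0.    -0.001  0.215]
cover [([22, 390], 177.9, 563.4, 88.6, 82.0, 22.0), ([277, 178], 608.0, 76.5, 0.1, 107.9, 50.7)] cart [([270, 260], 439.0, 96.9, -12.0, 79.7, 50.4)]
floor [([169, 247], 468.7, 326.0, 14.1, 49.8, 9.8), ([182, 225], 517.8, 302.1, 23.7, 179.5, 96.9)]
green [([175, 208], 538.6, 308.5, 24.3, 121.4, 68.2)]
```

View pics/p3.png

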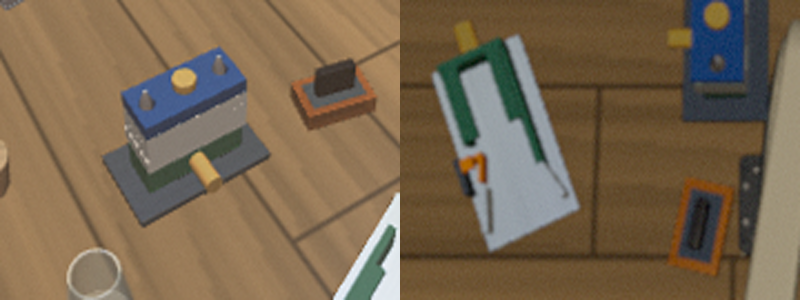

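The cover is flat on the stack with its boss up (left crop (184,80)), and the pins come through it. Now I'm working out the bay's frame from its green lips.

Run:
```python
from h import *
p=cv2.imread("pics/t6.png");H=cv2.cvtColor(p,cv2.COLOR_BGR2HSV);h,s,v=cv2.split(H)
r=np.zeros(h.shape,bool);r[175:275,140:225]=1
m=((h>60)&(h<100)&(s>80)&r)
ys,xs=np.nonzero(m);q=cast(np.c_[xs,ys],.0335)[:,:2]*1000
yaw=23.8;t=np.radians(yaw);u=np.array([np.cos(t),np.sin(t)]);w=np.array([-u[1],u[0]])
U,W=q@u,q@w
for b in np.arange(U.min(),U.max()+1,8):
    k=np.sort(W[(U>=b)&(U<b+8)])
    if len(k)<4: continue
    g=np.diff(k);i=g.argmax();print(round(b),"n",len(k),"W",k[0].round(1),k[i].round(1),"|",k[i+1].round(1),k[-1].round(1))
# floor plate corners at z=6
f=cv2.morphologyEx((((s<70)&(v>80)|m)&r).astype(np.uint8),cv2.MORPH_CLOSE,np.ones((9,9)))
for c in cv2.findContours(f,cv2.RETR_EXTERNAL,cv2.CHAIN_APPROX_NONE)[0]:
    if cv2.contourArea(c)>500:
        k=cast(c[:,0],.006)[:,:2]*1000;print("floor U",np.percentile(k@u,[0,2,98,100]).round(1),"W",np.percentile(k@w,[0,2,10,90,98,100]).round(1))
o=r&(h<16)&(s>180)&(v>120);ys,xs=np.nonzero(o);k=cast(np.c_[xs,ys],.026)[:,:2]*1000;print("orange U",(k@u).min().round(),(k@u).max().round(),"W",(k@w).min().round(),(k@w).max().round())
cv2.imwrite("pics/b1.png",cv2.resize(imaging.grab_frame("scene")[0][245:355,345:455],None,fx=5,fy=5,interpolation=cv2.INTER_CUBIC))
```

```text
557 n 12 W 30.7 32.0 | 32.7 37.6
565 n 11 W 31.6 31.6 | 32.4 37.7
573 n 11 W 31.3 31.3 | 32.1 37.4
581 n 12 W 30.9 32.2 | 33.0 37.0
589 n 11 W 31.0 31.0 | 31.8 38.0
597 n 33 W 30.7 49.4 | 84.7 97.1
605 n 52 W 31.2 49.1 | 84.4 98.4
613 n 54 W 30.8 49.6 | 84.9 98.2
621 n 51 W 30.9 49.3 | 84.6 98.4
629 n 54 W 31.4 49.7 | 84.4 98.2
637 n 51 W 31.0 49.9 | 84.6 97.9
645 n 52 W 31.5 49.6 | 84.3 98.4
653 n 52 W 31.1 49.2 | 84.1 98.2
661 n 75 W 31.2 59.2 | 62.1 98.5
669 n 101 W 32.5 98.2 | 99.5 99.5
677 n 11 W 39.2 44.1 | 51.1 96.7
floor U [504.8 505.1 687.4 688.5] W [ 17.4  17.6  18.2 116.5 117.2 118.1]
orange U 566.0 589.0 W 88.0 111.0
```

View pics/b1.png

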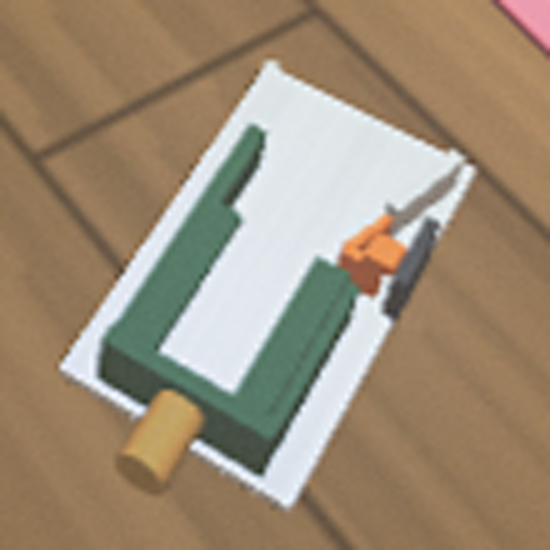

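The bay's yaw is 23.8° and its home point is about (548.8, 315.6). The catch (crop (375,255)) is shut on the +y side. Checking the heights of the catch and guides, then going to the cartridge.

```bash
python3 - <<'E'
import numpy as np
b=np.load("bay.npy");
k=(b[:,0]>500)&(b[:,0]<597)
print("catch/guides z max",b[k&(b[:,1]>75),2].max().round(1),"right guide",b[k&(b[:,1]<75),2].max().round(1),"lips",np.percentile(b[~k,2],98).round(1))
E
python3 to.py 438 96.7 70 -12 ; grep -c . h.py
```

```text
catch/guides z max 35.8 right guide 32.5 lips 36.0
t 33.3 pos [432.1 -54.6 183.3] rot [-1.8e+02 -1.0e-01  5.1e-01] w 0.751
(np.float64(438.0), np.float64(96.7), np.float64(70.0), np.float64(-12.0)) shift [  0.7  -15.12  11.33] turn [-0.    -0.002  0.218]
24
```

Emit:
move_arm(rows=[[[0.1,-1.5,0],[0,0,0.02],0.4],[[0.2,-4,0],[0,0,0.06],0.4],[[0.4,-7,0],[0,0,0.1],0.4],[[0.5,-10,1],[0,0,0.14],0.4],[[0.6,-13,3],[0,0,0.18],0.4],[[0.7,-14.7,6],[0,0,0.218],0.4],[[0.7,-15.1,8.5],[0,0,0.218],0.4],[[0.7,-15.1,10.5],[0,0,0.218],0.4],[[0.7,-15.1,11.3],[0,0,0.218],0.4],[[0.7,-15.1,11.3],[0,0,0.218],0.4],[[0.7,-15.1,11.3],[0,0,0.218],0.4],[[0.7,-15.1,11.3],[0,0,0.218],0.4],[[0.7,-15.1,11.3],[0,0,0.218],0.4]])

```text
time_s: 34.4
position: [0.4376, 0.0962, 0.0708]
ee_rot: [-179.9, -0.1, -12.0]
ft_force: [0.6, -0.7, 0.2]
gripper_width: 0.597
finger_force: 0.0
```

```bash
python3 to.py 438.9 96.7 33 -12
```

```text
t 34.4 pos [437.6  96.2  70.8] rot [-1.7994e+02 -1.2000e-01 -1.2010e+01] w 0.597
(np.float64(438.9), np.float64(96.7), np.float64(33.0), np.float64(-12.0)) shift [ 0.11 -0.07  3.78] turn [-0.001 -0.002 -0.   ]
```

Emit:
move_arm(rows=[[[0.1,-0.05,1],[0,0,0],0.4],[[0.1,-0.05,2],[0,0,0],0.4],[[0.1,-0.05,3],[0,0,0],0.4],[[0.1,-0.05,3.8],[0,0,0],0.4],[[0.1,-0.05,3.8],[0,0,0],0.4],[[0.1,-0.05,3.8],[0,0,0],1],[[0.1,-0.05,3.8],[0,0,0],1],[[0.1,-0.05,3.8],[0,0,0],1],[[0.1,-0.05,3.8],[0,0,0],1],[[0.1,-0.05,3.8],[0,0,0],1],[[0.1,-0.05,3.8],[0,0,0],1],[[0.1,-0.05,3.8],[0,0,0],1],[[0.1,-0.05,3.8],[0,0,0],1],[[0.1,-0.05,3.8],[0,0,0],1]])

```text
time_s: 35.57
position: [0.4377, 0.0964, 0.0317]
ee_rot: [-180.0, -0.0, -12.0]
ft_force: [-0.6, 1.0, 1.7]
gripper_width: 0.132
finger_force: 30.0
```

Emit:
move_arm(rows=[[[0,0,-1],[0,0,0],1],[[0,0,-2.5],[0,0,0],1],[[0,0,-4],[0,0,0],1],[[0,0,-5.5],[0,0,0],1],[[0,0,-6.5],[0,0,0],1],[[0,0,-7],[0,0,0],1],[[0,0,-7],[0,0,0],1],[[0,0,-7],[0,0,0],1],[[0,0,-7],[0,0,0],1]])

```text
time_s: 36.32
position: [0.4371, 0.0962, 0.101]
ee_rot: [180.0, 0.1, -12.0]
ft_force: [-0.8, -0.4, -0.5]
gripper_width: 0.129
finger_force: 30.0
```

```bash
python3 - <<'E'
import numpy as np
t=np.radians(23.8);c,s=np.cos(t),np.sin(t)
for x in (-135,-115,-90,-40,0): print(x,np.round([548.8+x*c,315.6+x*s],1))
E
python3 to.py 425.3 261.1 90 23.8 425.3 261.1 46 23.8
```

```text
-135 [425.3 261.1]
-115 [443.6 269.2]
-90 [466.5 279.3]
-40 [512.2 299.5]
0 [548.8 315.6]
t 36.3 pos [437.1  96.2 101. ] rot [ 1.7998e+02  6.0000e-02 -1.1990e+01] w 0.129
(np.float64(425.3), np.float64(261.1), np.float64(90.0), np.float64(23.8)) shift [ -4.57 -15.88   1.1 ] turn [ 0.     0.001 -0.625]
(np.float64(425.3), np.float64(261.1), np.float64(46.0), np.float64(23.8)) shift [ -4.57 -15.88   5.5 ] turn [ 0.     0.001 -0.625]
```

Emit:
move_arm(rows=[[[-0.4,-1.4,0],[0,0,-0.06],1],[[-1.1,-3.7,0],[0,0,-0.14],1],[[-1.8,-6.2,0],[0,0,-0.24],1],[[-2.5,-8.7,0],[0,0,-0.34],1],[[-3.2,-11.2,0],[0,0,-0.44],1],[[-3.9,-13.5,0],[0,0,-0.54],1],[[-4.4,-15.3,0],[0,0,-0.62],1],[[-4.6,-15.9,1],[0,0,-0.625],1],[[-4.6,-15.9,2.5],[0,0,-0.625],1],[[-4.6,-15.9,4],[0,0,-0.625],1],[[-4.6,-15.9,5],[0,0,-0.625],1],[[-4.6,-15.9,5],[0,0,-0.625],1],[[-4.6,-15.9,5],[0,0,-0.625],1],[[-4.6,-15.9,5],[0,0,-0.625],1],[[-4.6,-15.9,5],[0,0,-0.625],1]])

```text
time_s: 37.57
position: [0.4261, 0.2615, 0.0522]
ee_rot: [-180.0, -0.1, 23.8]
ft_force: [0.6, -1.2, -0.5]
gripper_width: 0.129
finger_force: 30.0
```

```bash
python3 to.py 425.3 261.1 39.5 23.8 466.5 279.3 39.5 23.8
python3 - <<'E'
from h import *
cv2.imwrite("pics/b2.png",cv2.resize(imaging.grab_frame("scene")[0][190:360,325:495],None,fx=3.3,fy=3.3,interpolation=cv2.INTER_CUBIC))
E
```

```text
t 37.6 pos [426.1 261.5  52.2] rot [-1.7999e+02 -6.0000e-02  2.3780e+01] w 0.129
(np.float64(425.3), np.float64(261.1), np.float64(39.5), np.float64(23.8)) shift [-0.09  0.    1.27] turn [-0.    -0.001 -0.   ]
(np.float64(466.5), np.float64(279.3), np.float64(39.5), np.float64(23.8)) shift [ 4.41 -0.    1.27] turn [-0.    -0.001 -0.   ]
```

View pics/b2.png

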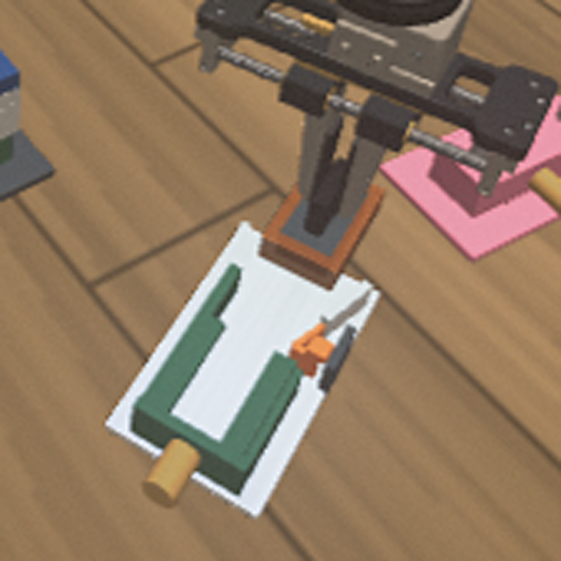

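The cartridge hangs squarely in front of the bay mouth (front edge at (295,262)) and is aligned with it. Lowering it to the floor and sliding in.

Emit:
move_arm(rows=[[[0,0,0.6],[0,0,0],1],[[0,0,1.1],[0,0,0],1],[[0,0,1.35],[0,0,0],1],[[0.3,0,1.35],[0,0,0],1],[[0.8,0,1.35],[0,0,0],1],[[1.4,0,1.35],[0,0,0],1],[[2,0,1.35],[0,0,0],1],[[2.6,0,1.35],[0,0,0],1],[[3.2,0,1.35],[0,0,0],1],[[3.8,0,1.35],[0,0,0],1],[[4.4,0,1.35],[0,0,0],1],[[4.4,0,1.35],[0,0,0],1],[[4.4,0,1.35],[0,0,0],1]])

```text
time_s: 38.7
position: [0.4663, 0.2792, 0.038]
ee_rot: [180.0, -0.0, 23.8]
ft_force: [0.6, -1.3, -0.8]
gripper_width: 0.128
finger_force: 30.0
```

```bash
python3 to.py 512.2 299.5 38.6 23.8 548.8 315.6 38.6 23.8
python3 - <<'E'
from h import *
cv2.imwrite("pics/b3.png",imaging.grab_frame("scene")[0])
E
```

```text
t 38.7 pos [466.3 279.2  38. ] rot [ 1.7999e+02 -1.0000e-02  2.3810e+01] w 0.128
(np.float64(512.2), np.float64(299.5), np.float64(38.6), np.float64(23.8)) shift [ 5.02 -0.   -0.06] turn [ 0. -0.  0.]
(np.float64(548.8), np.float64(315.6), np.float64(38.6), np.float64(23.8)) shift [ 9.02 -0.   -0.06] turn [ 0. -0.  0.]
```

Emit:
move_arm(rows=[[[0.4,0,0],[0,0,0],1],[[0.9,0,0],[0,0,0],1],[[1.4,0,0],[0,0,0],1],[[1.9,0,0],[0,0,0],1],[[2.4,0,0],[0,0,0],1],[[2.9,0,0],[0,0,0],1],[[3.4,0,0],[0,0,0],1],[[3.9,0,0],[0,0,0],1],[[4.4,0,0],[0,0,0],1],[[5,0,0],[0,0,0],1]])

```text
time_s: 39.58
position: [0.5119, 0.2995, 0.038]
ee_rot: [180.0, 0.0, 23.8]
ft_force: [-0.6, -4.0, -1.7]
gripper_width: 0.131
finger_force: 30.0
```

Emit:
move_arm(rows=[[[0.5,0,0],[0,0,0],1],[[1,0,0],[0,0,0],1],[[1.5,0,0],[0,0,0],1],[[2,0,0],[0,0,0],1],[[2.5,0,0],[0,0,0],1],[[2.9,0,0],[0,0,0],1],[[3.2,0,0],[0,0,0],1],[[3.5,0,0],[0,0,0],1],[[3.8,0,0],[0,0,0],1],[[3.8,0,0],[0,0,0],1],[[3.8,0,0],[0,0,0],1]])

```text
time_s: 40.5
position: [0.5469, 0.3151, 0.0382]
ee_rot: [-180.0, -0.1, 23.8]
ft_force: [0.8, -1.0, -2.3]
gripper_width: 0.125
finger_force: 30.0
```

```bash
python3 to.py 548.8 315.6 38.6 23.8
python3 - <<'E'
from h import *
a=imaging.grab_frame("scene")[0][230:340,345:455]
cv2.imwrite("pics/b4.png",cv2.resize(a,None,fx=5,fy=5,interpolation=cv2.INTER_CUBIC))
E
```

```text
t 40.5 pos [546.9 315.1  38.2] rot [-1.7999e+02 -7.0000e-02  2.3820e+01] w 0.125
(np.float64(548.8), np.float64(315.6), np.float64(38.6), np.float64(23.8)) shift [ 0.19  0.03 -0.04] turn [-0.    -0.001  0.   ]
```

View pics/b4.png

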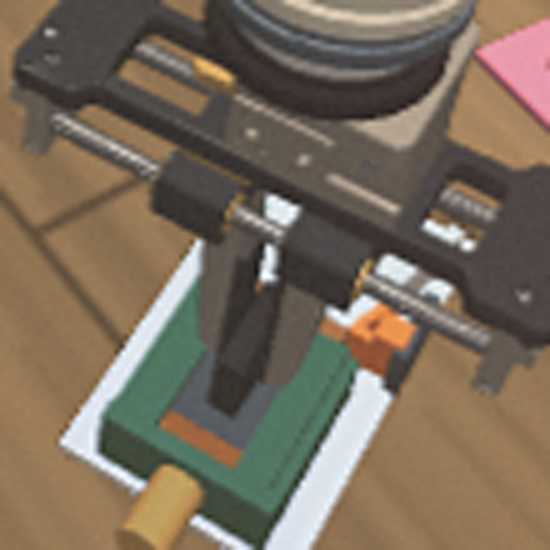

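It's almost home: the catch is still pushed aside (crop (385,340)) and the force is low. Pushing on in small steps.

Emit:
move_arm(rows=[[[0.1,0,0],[0,0,0],1],[[0.2,0,0],[0,0,0],1],[[0.3,0,0],[0,0,0],1],[[0.4,0,0],[0,0,0],1],[[0.4,0,0],[0,0,0],1],[[0.4,0,0],[0,0,0],1]])

```text
time_s: 41.05
position: [0.5498, 0.3167, 0.0381]
ee_rot: [-180.0, 0.0, 23.8]
ft_force: [-2.9, 0.5, -1.1]
gripper_width: 0.13
finger_force: 30.0
```

Emit:
move_arm(rows=[[[0.1,0,0],[0,0,0],1],[[0.2,0,0],[0,0,0],1],[[0.3,0,0],[0,0,0],1],[[0.3,0,0],[0,0,0],1],[[0.3,0,0],[0,0,0],1]])

```text
time_s: 41.47
position: [0.55, 0.3166, 0.0378]
ee_rot: [-180.0, 0.3, 23.8]
ft_force: [-10.6, -3.2, 6.8]
gripper_width: 0.131
finger_force: 30.0
```

Firm stop reached at 11 N. Releasing, retreating and checking the catch.

Emit:
move_arm(rows=[[[-0.3,0,0],[0,0,0],1],[[-0.3,0,0],[0,0,0],0.78],[[-0.3,0,0],[0,0,0],0.78],[[-0.3,0,0],[0,0,0],0.78],[[-0.3,0,0],[0,0,0],0.78],[[-0.3,0,-1],[0,0,0],0.78],[[-0.3,0,-3],[0,0,0],0.78],[[-0.3,0,-6],[0,0,0],0.78],[[-0.3,0,-9],[0,0,0],0.78],[[-0.3,0,-12],[0,0,0],0.78],[[-4,0,-14],[0,0,0],0.6],[[-8,0,-14],[0,0,0],0.4],[[-12,2,-14],[0,0,0],0.4],[[-16,4,-14],[0,0,0],0.4],[[-18,8,-14],[0,0,0],0.4],[[-19,12,-14],[0,0,0],0.4],[[-19,15,-14],[0,0,0],0.4],[[-19,18,-14],[0,0,0],0.4],[[-19,18,-14],[0,0,0],0.4],[[-19,18,-14],[0,0,0],0.4]])

```text
time_s: 43.13
position: [0.4523, 0.0751, 0.1789]
ee_rot: [180.0, -0.1, 23.6]
ft_force: [0.2, -0.1, 0.1]
gripper_width: 0.599
finger_force: 0.0
```

Run:
```python
from h import *
f=imaging.grab_frame("scene")[0];p,d,h,s,v=masks();z=cloud(d)[...,2]
cv2.imwrite("pics/f0.png",np.hstack([cv2.resize(f[240:350,345:455],(400,400),interpolation=cv2.INTER_CUBIC),cv2.resize(f[120:345,170:395],(400,400),interpolation=cv2.INTER_CUBIC)]))
t=np.radians(23.8);u=np.array([np.cos(t),np.sin(t)]);w=np.array([-u[1],u[0]])
r=np.zeros(z.shape,bool);r[175:275,140:225]=1
m=r&(z>.045);ys,xs=np.nonzero(m);k=cast(np.c_[xs,ys],.056)[:,:2]*1000
print("rib U",(k@u).min().round(1),(k@u).max().round(1),"W",(k@w).mean().round(1))
o=r&(h<16)&(s>180)&(v>120);ys,xs=np.nonzero(o);k=cast(np.c_[xs,ys],.026)[:,:2]*1000;print("orange U",np.percentile(k@u,[0,50,100]).round(),"W",np.percentile(k@w,[0,50,100]).round(),len(k))
print("cover",rect((h>100)&(h<130)&(s>120)&(z>.05)&(z<.12),.096)[-1]);print(manip.get_state()["time_s"])
```

```text
rib U 447.9 702.1 W 34.6Traceback (most recent call last):
  File "<stdin>", line 8, in <module>
    return _quantile_unchecked(
        a, q, axis, out, overwrite_input, method, keepdims, weights)
    return _ureduce(a,
                    func=_quantile_ureduce_func,
    ...<5 lines>...
                    overwrite_input=overwrite_input,
                    method=method)
    r = func(a, **kwargs)
    result = _quantile(arr,
                       quantiles=q,
    ...<2 lines>...
                       out=out,
                       weights=wgt)
    slices_having_nans = np.isnan(arr[-1, ...])
                                  ~~~^^^^^^^^^
IndexError: index -1 is out of bounds for axis 0 with size 0
```

View pics/f0.png

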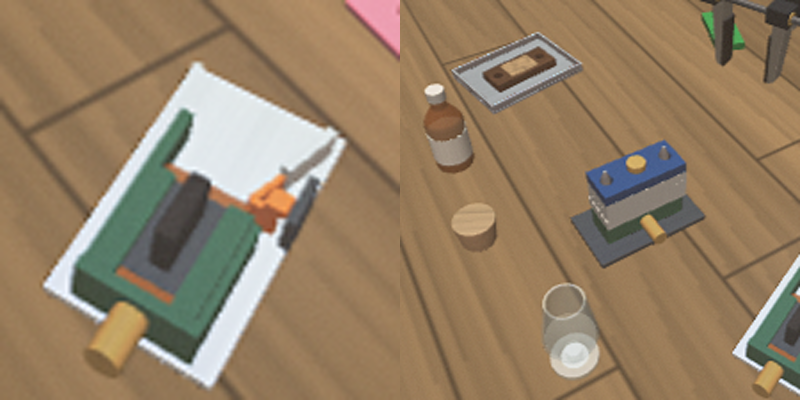

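The cartridge is home and the catch is sprung back with a gap to its guard (crop (272,200)), the same place as at the start. The stack, tray and bystanders are undisturbed. I'll compare the catch numerically with the first picture, then hand in.

Run:
```python
from h import *
def cen(f):
    h,s,v=cv2.split(cv2.cvtColor(f,cv2.COLOR_BGR2HSV));m=(h<16)&(s>150)&(v>165);m[:280]=0;m[310:]=0;m[:,:405]=0;m[:,432:]=0
    y,x=np.nonzero(m);return x.mean().round(2),y.mean().round(2),len(x)
a,b,m=cen(cv2.imread("pics/scene0.png")),cen(imaging.grab_frame("scene")[0]),cen(cv2.imread("pics/b3.png"))
print(a,m,b)
if abs(a[0]-b[0])<1 and abs(a[1]-b[1])<1: print(manip.finish_job())
```

```text
(np.float64(419.84), np.float64(293.97), 62) (np.float64(420.07), np.float64(294.16), 68) (np.float64(419.62), np.float64(294.08), 65)
the job is handed in; nothing more can be done
None
```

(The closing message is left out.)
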